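# Start a new blood-cell count

### The arm

A 6-joint arm with a two-finger parallel gripper is mounted at the origin on a cart in front of the work surface, level with it; the furniture and walls round the work are solid. World frame = base frame: x ahead of the robot, y to its left, z up, the work surface at z = 0. Lengths are in mm, angles in rad, forces in N, time in s.
With the tool pointing down it reaches from about 400 to 925 mm from the base axis. Payload 12.5 kg.
Tool frame: the origin (TCP) lies midway between the tips of the shut fingers; the grasp point (between the pads) lies 19 mm behind it; z points along the fingers, y is the line along which they close (so a half turn about z gives the same grasp; the last joint's range is limited). The gripper opens to 95 mm and grips with 3 to 60 N. Pads are 20 mm wide; open, the fingers measure 119 mm over their backs; the gripper's body (75 mm by 180 mm) begins 59 mm behind the grasp point.
Start: joints at [-1.433, 0.491, 1.559, -0, 1.092, -0.106], TCP at [150.892, -606.53, 214.661] pointing down, gripper open.
Joint ranges: [-3.1, 3.1], [-0.84, 2.19], [0.05, 2.79], [-1.13, 4.28], [0.06, 2.93], [-2.69, 2.69]. Speed limits (rad/s): [2.22, 2.22, 2.79, 3.14, 3.14, 3.14].

### API

Orientations are given as [roll, pitch, yaw] about the fixed x, y, z axes, in that order (R = Rz(yaw) Ry(pitch) Rx(roll)).
In Python, from cell import state, read_camera, job_done gives the robot as it stands.
- The arm moves only by the tool carry_out, never from a script. Its argument "moves" is a list of rows, each an object with "slide": the shift along the tool's x, y, z as a fraction of full scale, a list of three; "spin": the turn about the tool's z as a fraction of full scale. A call has 1 to 12 rows; each row shifts and turns the commanded pose from where the row before left it, along the tool's axes as they then stand; what a row does not reach is not made up. Full scale, the value 1, is 0.4 m for a shift and 30 degrees for a turn. A row lasts 1/12 s, in which the tool goes at most 41.7 mm and 7.16 degrees, less where a joint would pass 70% of its speed; a pose out of reach is approached as far as the arm can. A call with a number of a shift or a turn outside -1 to 1 is refused whole. A call with a gripper value outside its range is refused whole. "hand" is the closure, from 0 (fully open) to 1 (shut), set as the call begins (left out, the last holds). The fingers move at their own pace and stop on an object; the grip force is fixed at half the most. Time passes only in rows, so rows that do not move let the fingers close. It gives the time, the measured TCP pose, the force, the opening and the grip force at its end, in the units of the state.
- state(): the state, without advancing time (a new reading comes with each control period).
- read_camera(name): name is "scene" or "side" or "wrist"; returns a dict with "color" (384x512x3 uint8, red, green, blue), "K" (3x3 intrinsics, pixels), "R" (3x3) and "t" (3): a world point X has camera coordinates R X + t. Camera axes: x right, y down, z forward; pixel columns grow to the right and rows downward; lengths in mm; the calibration is good to about 2 mm. A picture is of the moment at which its call begins. There is no depth.
- job_done(): hands the job in; it is judged then, once.
The state is a dict: "t": time; "joints": joint angles; "qvel": joint speeds; "tau": joint torques, N m; "eef_pos": TCP position; "tcp_rot": TCP orientation; "ft_force": force on the tool from outside, world axes, zero at the start; "moment": the same for the moment, N m; "opening": opening from 0.0 (shut) to 1.0 (fully open); "grip_force": force on a finger pad.
Only numpy, scipy, OpenCV 4.12 (cv2) and the standard library are available. Lean on these libraries where they do the work, as an engineer would, in place of code of your own. Each camera call takes 0.05 s, during which the arm holds its last target. There are 200 camera calls.

### The job

Get the cell counter beside the microscope ready and log the first cell, using the closed fingertips only: press the raised end of the rocker on the power box fully down to switch it on, then press the long bar key fully down and let it up to clear the count, then press the round key fully down and let it up. Press no other key, and do not lift or push aside anything lying around.

Things in the scene. Friction and masses are not known exactly. Their poses are not given: they have to be found in the camera images.
- counter: White desktop cell counter, 146 mm deep (x) by 190 wide (y), fixed. Origin: centre of its underside, on the desk; x to its back, y to its left. Key deck 34 mm high, display hood 62 mm high behind x = +39 mm. Bar key across the front (x = -48 mm); behind it (x = 0) four tally keys at y = -66, -22, +22, +66 mm in changing order, all black, told apart by shape. Key tops 48 mm above the desk.
- bar_key_top (a point): Centre of the top of the long bar key (the clear key), 18x100 mm, its length along the counter's y axis; moves down with it.
- bar_key (a joint): Travel of the bar key in m: 0 up, 0.005 fully down; springs back. Takes about 2 N to start it, 5 N fully down. It moves straight down.
- round_key_top (a point): Centre of the top of the round tally key, a flat disc 26 mm across; moves down with it.
- round_key (a joint): Travel of the round tally key, in m: 0 up, 0.005 fully down; springs back, 2 N to start it, 5 N fully down.
- square_key_top (a point): Centre of the top of the square tally key, 24 mm; moves down with it.
- square_key (a joint): Travel of the square tally key, in m: 0 up, 0.005 fully down; springs back, 2 N to start it, 5 N fully down.
- triangle_key_top (a point): Centre of the top of the triangular tally key, 28 mm; moves down with it.
- triangle_key (a joint): Travel of the triangular tally key, in m: 0 up, 0.005 fully down; springs back, 2 N to start it, 5 N fully down.
- cross_key_top (a point): Centre of the top of the plus-shaped tally key, 26 mm over its arms; moves down with it.
- cross_key (a joint): Travel of the plus-shaped tally key, in m: 0 up, 0.005 fully down; springs back, 2 N to start it, 5 N fully down.
- power_box: White box beside the counter (left or right of it), 84x56 mm, 36 mm high, fixed, with a grey rocker switch on its top. Origin at the centre of its underside; x axis along the rocker, pointing away from the robot.
- rocker_raised_end (a point): Point on top of the rocker half nearer the robot, raised while off: 16 mm from the hinge, 8 mm from the outer end, mid width; moves with the rocker. Rocker V-shaped, 48 mm long (box x), 28 wide (y); hinge along the box y axis in the valley at its middle, 45 mm above the desk. Off: near half slopes up 0.4 rad (this point 51 mm high). On: near half level at 45 mm, far half up.
- rocker (a joint): Rocker angle in rad: 0 off (near half up), 0.40 fully on (near half pressed level). It is stiff, about 3 to 4 N at the raised end, and stays where it is left.
- microscope_front (a point): A fixed obstacle, which never moves: the point on the desk under the front of the large microscope right of the work. From it the microscope reaches 80 mm toward the robot (a phone held up in front), 290 mm away from it, 140 mm to the left and 150 mm to the right, and 400 mm up: arm and gripper must keep clear of it, going round its robot side or over it.
- marker: Bystander, loose, leave alone: dark pen-like marker, 16x130x16 mm, lying in front of the counter. Origin at the centre of its underside.
- tweezers: Bystander, loose, leave alone: thin metal tweezers, 12x120x8 mm, lying to the right of the work. Origin at the centre of its underside.
- slide_stack: Bystander, loose, leave alone: banded stack of glass slides, 29x78x21 mm, behind the counter. Origin at the centre of its underside.
- tape_roll: Bystander, loose, leave alone: roll of tape lying flat, 77 mm across, 16 mm high, on the side of the counter where the power box is not. Origin at the centre of its underside.
- slide_mailer: Bystander, loose, leave alone: small long plastic slide case, 31x83x22 mm, to the left of the work. Origin at the centre of its underside.
- amber_bottle: Bystander, loose, leave alone: small capped brown bottle, 41 mm across, 82 mm high, at the back. Origin at the centre of its underside.

How it is judged (in metres and radians):
On the way, in this order (a step that is already met when the one before it is completed fails the run):
1. the rocker is pressed over to on (value of joint rocker above 0.33 rad), for 0.1 s.
2. with the power on, the bar key is pressed down, the round key up (value of joint bar_key above 0.0035 m and value of joint round_key below 0.0015 m and value of joint rocker above 0.33 rad), for 0.1 s.
3. after that the bar key is up again and the round key is pressed down (value of joint round_key above 0.0035 m and value of joint bar_key below 0.0015 m and value of joint rocker above 0.33 rad), for 0.1 s.
At the end, for the whole second after the job is handed in: The rocker is on (above 0.33 rad), every key is up again (under 1.5 mm), and no loose bystander has moved more than 20 mm; on the way the rocker was switched on, then the bar key and then the round key each went down at least 3.5 mm for 0.1 s (value of joint rocker above 0.33 rad and value of joint each of bar_key, round_key, square_key, triangle_key, cross_key below 0.0015 m and distance of each of marker, tweezers, slide_stack, tape_roll, slide_mailer, amber_bottle from where it was at the start of the episode below 0.02 m); the robot touches nothing.
It fails at once if a tally key other than the round one is pressed (value of joint any of square_key, triangle_key, cross_key above 0.0025 m).
It fails at once if the bar key or the round key is pressed while the power is off (value of joint rocker below 0.3 rad and value of joint any of bar_key, round_key above 0.0025 m).
It fails at once if the bar key and the round key are down together (value of joint each of bar_key, round_key above 0.0025 m).
It fails at once if a loose bystander is pushed away or lifted (moved more than 20 mm) (distance of any of marker, tweezers, slide_stack, tape_roll, slide_mailer, amber_bottle from where it was at the start of the episode above 0.02 m).
It also fails if it takes over 56 s, if anything falls off the work surface, if the arm or the gripper's body presses on something with over 40 N, if the wrist force passes 120 N, or if a joint passes its speed limit or range.

## Working session

There is one attempt and no reset: what is moved stays moved. The work goes in short steps, Python scripts to look and compute and a tool call to move; the robot and the scene stay as the last step left them, time stands still between calls to the robot, and variables do not carry over. Pictures are saved under pics/ and viewed, at most 10 in all, crops included, and the job is handed in when it is done.

Besides the shell and the picture viewer there is one more tool, called after "Call:" as a command line: name --argument value ..., lists and objects as JSON in quotes. carry_out: Moves the arm, as the interface text tells. Shift numbers are shares of 0.4 m and turn numbers shares of 30 degrees, none past 1 either way. Its arguments: {"type":"object","properties":{"moves":{"type":"array"},"hand":{"type":"number"}},"required":["moves"]}

```bash
mkdir -p pics; ls
python3 - <<'E'
from cell import *
import cv2,pickle
s=state();print(s['t'],s['eef_pos'],s['tcp_rot'],s['opening'])
d={n:read_camera(n) for n in('scene','side')}
pickle.dump(d,open('cams.pkl','wb'))
for n in d: cv2.imwrite(f'pics/{n}0.png',cv2.resize(d[n]['color'][:,:,::-1],(800,600),interpolation=cv2.INTER_CUBIC)); c=d[n]; print(n,c['K'].round(1).tolist(),(-c['R'].T@c['t']).round(0))
E
```

```text
pics
0.0 [ 150.86348918 -606.26507797  214.06271812] [-3.14049971e+00 -1.08686220e-04  2.43847784e-01] 0.9972561709292668
scene [[351.6, 0.0, 257.1], [0.0, 351.6, 196.2], [0.0, 0.0, 1.0]] [-140.  629.  554.]
side [[458.4, 0.0, 247.9], [0.0, 458.4, 190.7], [0.0, 0.0, 1.0]] [ 552. -931. 1348.]
```

View pics/scene0.png

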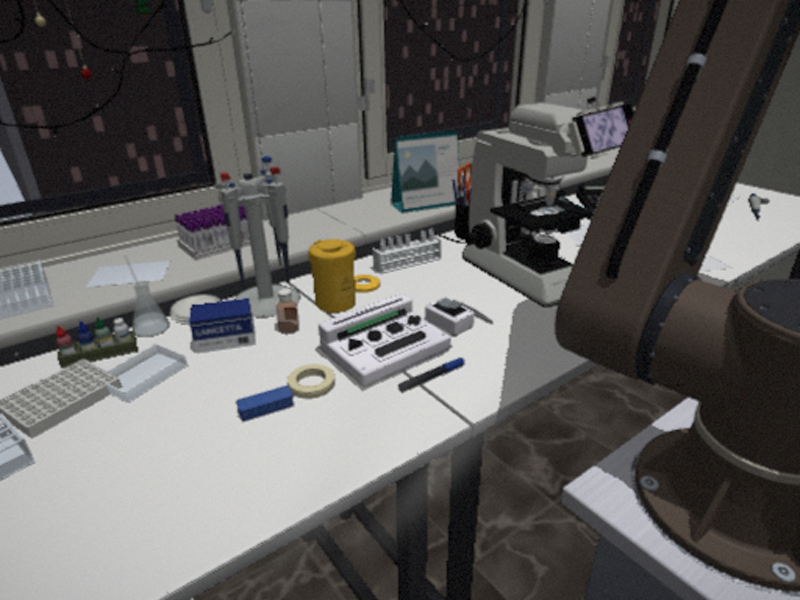

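View pics/side0.png

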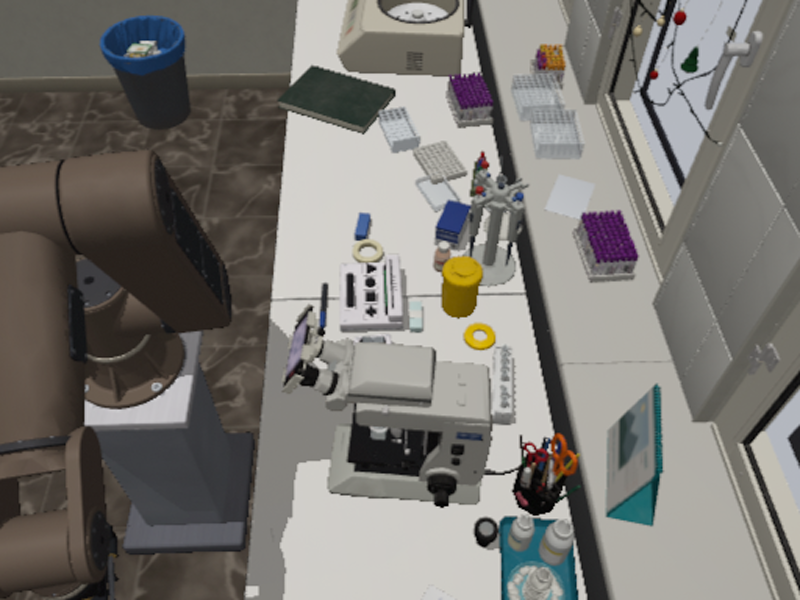

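The scene view shows the counter at about (385,340), the power box to its right at (450,315) and the marker at (432,374). The side view shows the keys at about (370,285), with the power box partly hidden at (375,340). I'll zoom in on both.

Run:
```python
import cv2,pickle,numpy as np
d=pickle.load(open('cams.pkl','rb'))
def crop(n,x0,y0,w,h,f): return cv2.resize(d[n]['color'][y0:y0+h,x0:x0+w,::-1],(w*f,h*f),interpolation=cv2.INTER_CUBIC)
a=crop('scene',195,180,133,75,6); cv2.imwrite('pics/sc1.png',a)
b=crop('side',200,150,80,80,7); cv2.imwrite('pics/si1.png',b)
```

```text
(no output)
```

View pics/sc1.png

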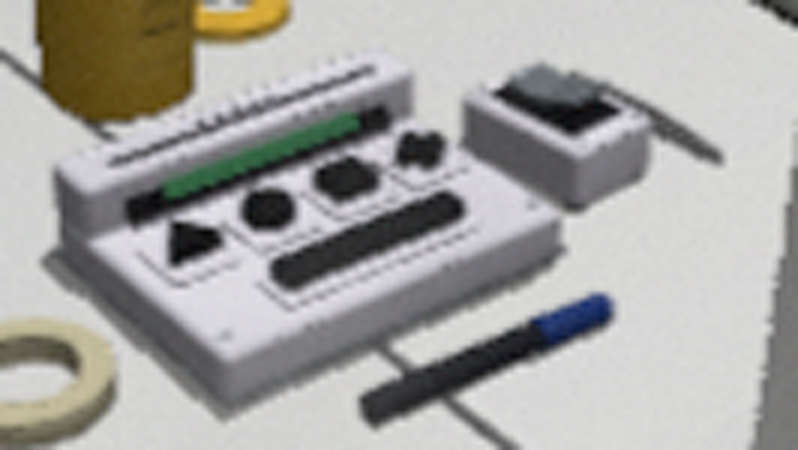

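View pics/si1.png

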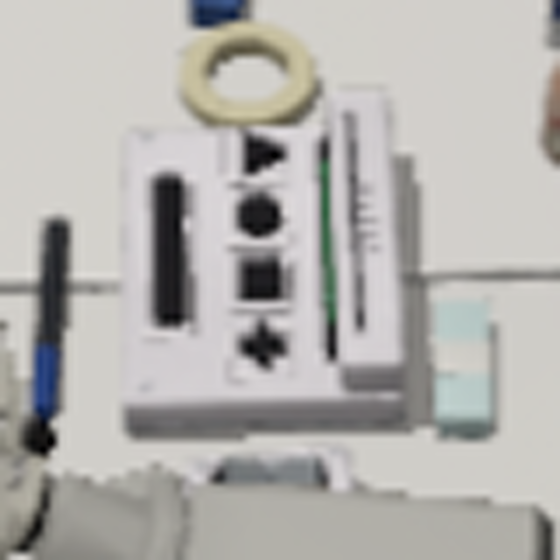

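The key order from the left (+y) is triangle, round, square, cross, so round is at y=+22. The power box is on the counter's right. Corners of its top in the scene crop: (465,95), (577,152) and (650,128).

```bash
cat > h.py <<'E'
import numpy as np,cv2
def ray(c,uv,z):
    d=c['R'].T@np.linalg.solve(c['K'],[uv[0],uv[1],1.]); o=-c['R'].T@c['t']
    return o+d*(z-o[2])/d[2]
def proj(c,X):
    p=c['K']@(c['R']@np.asarray(X,float)+c['t']); return p[:2]/p[2]
def blobs(im,x0,y0,x1,y1,th=60,amin=15):
    m=(im[y0:y1,x0:x1].max(2)<th).astype(np.uint8)
    n,l,s,c=cv2.connectedComponentsWithStats(m)
    return [(c[i]+[x0,y0],s[i,4],s[i,2:4]) for i in range(1,n) if s[i,4]>=amin]
E
python3 - <<'E'
import pickle;from h import *
d=pickle.load(open('cams.pkl','rb'))
for n,b in(('side',(216,168,243,205)),('scene',(215,195,278,230))):
    for c,a,w in blobs(d[n]['color'],*b): print(n,c.round(1),a,w,ray(d[n],c,46).round(1))
C=lambda u,v:(195+(u+.5)/6-.5,180+(v+.5)/6-.5)
for p,z in(((465,95),36),((577,152),36),((650,128),36),((550,85),51),((225,355),34),((557,215),34)): print(p,ray(d['scene'],C(*p),z).round(1))
S=lambda u,v:(200+(u+.5)/7-.5,150+(v+.5)/7-.5)
for p,z in(((127,403),34),((130,130),34),((50,220),14),((38,440),14)): print(p,ray(d['side'],S(*p),z).round(1))
print(proj(d['side'],(500,-300,100)))
E
```

```text
side [236.6 171.5] 16 [5 4] [549.5 224.9  46. ]
side [224.  185.5] 60 [ 3 20] [501.6 157.3  46. ]
side [236.6 180.6] 23 [6 6] [548.6 179.7  46. ]
side [236.9 189.9] 24 [5 5] [548.9 134.6  46. ]
scene [235.9 208.1] 96 [44 19] [577.5 173.4  46. ]
scene [264.2 204.6] 28 [7 6] [544.3  98.4  46. ]
scene [252.1 209.4] 44 [10  7] [544.2 141.3  46. ]
scene [239.3 214.4] 41 [8 6] [544.2 184.7  46. ]
scene [255.8 219.4] 154 [31 16] [496.4 163.9  46. ]
scene [226.6 219.7] 35 [8 7] [543.  226.3  46. ]
(465, 95) [586.6  35.4  36. ]
(577, 152) [509.   28.5  36. ]
(650, 128) [504.4 -15.3  36. ]
(550, 85) [547.6  12.8  51. ]
(225, 355) [476.4 253.3  34. ]
(557, 215) [474.2  71.6  34. ]
(127, 403) [478.5  66.7  34. ]
(130, 130) [478.6 255.1  34. ]
(50, 220) [434.4 208.5  14. ]
(38, 440) [431.7  59.4  14. ]
[222.86567631 291.7845841 ]
```

Run:
```python
import pickle;from h import *
d=pickle.load(open('cams.pkl','rb'))
for n,p,z in(('side',(345,427),25),('side',(330,492),0),('side',(478,502),0),('side',(285,385),320),('side',(312,308),380),('side',(326,330),380),('side',(436,350),330),('scene',(545,298),0),('scene',(466,252),0),('side',(492,375),300)):
    print(n,p,ray(d[n],(np.array(p)+.5)*.64-.5,z).round(0))
# two-view triangulate phone corners: top-left / bottom-left in scene vs side
def tri(a,b):
    A=[];B=[]
    for n,p in(('scene',a),('side',b)):
        c=d[n];uv=(np.array(p)+.5)*.64-.5
        q=c['R'].T@np.linalg.solve(c['K'],[*uv,1]);q/=np.linalg.norm(q);o=-c['R'].T@c['t']
        P=np.eye(3)-np.outer(q,q);A.append(P);B.append(P@o)
    return np.linalg.lstsq(np.vstack(A),np.hstack(B),rcond=None)[0].round(0)
print(tri((575,110),(312,306)),tri((588,153),(318,345)),tri((632,104),(297,340)))
```

```text
side (345, 427) [ 490. -195.   25.]
side (330, 492) [ 459. -326.    0.]
side (478, 502) [ 751. -357.    0.]
side (285, 385) [ 402. -276.  320.]
side (312, 308) [ 448. -160.  380.]
side (326, 330) [ 474. -208.  380.]
side (436, 350) [ 661. -220.  330.]
scene (545, 298) [ 507. -227.    0.]
scene (466, 252) [ 792. -263.    0.]
side (492, 375) [ 757. -255.  300.]
[ 450. -167.  395.] [ 449. -204.  323.] [ 418. -253.  404.]
```

Call:
carry_out --moves '[{"slide": [0, 0, -0.075], "spin": 0.1165}, {"slide": [0, 0, -0.075], "spin": 0.1165}, {"slide": [0, 0, -0.075], "spin": 0.1165}, {"slide": [0, 0, -0.075], "spin": 0.1165}, {"slide": [0, 0, -0.075], "spin": 0}, {"slide": [0, 0, -0.075], "spin": 0}, {"slide": [0, 0, -0.075], "spin": 0}, {"slide": [0, 0, -0.075], "spin": 0}, {"slide": [0, 0, 0], "spin": 0}]' --hand 1

```text
t: 0.85
eef_pos: [151.0, -607.0, 460.5]
tcp_rot: [3.134, -0.001, -0.0]
ft_force: [0.6, 0.7, 0.2]
opening: 0.421
grip_force: 0.0
```

Call:
carry_out --moves '[{"slide": [0.045, -0.077, 0], "spin": 0}, {"slide": [0.045, -0.077, 0], "spin": 0}, {"slide": [0.045, -0.077, 0], "spin": 0}, {"slide": [0.045, -0.077, 0], "spin": 0}, {"slide": [0.045, -0.077, 0], "spin": 0}, {"slide": [0.045, -0.077, 0], "spin": 0}, {"slide": [0.045, -0.077, 0], "spin": 0}, {"slide": [0.045, -0.077, 0], "spin": 0}, {"slide": [0.045, -0.077, 0], "spin": 0}, {"slide": [0.045, -0.077, 0], "spin": 0}]'

```text
t: 1.68
eef_pos: [331.3, -296.8, 454.2]
tcp_rot: [-3.141, 0.0, -0.001]
ft_force: [0.4, -0.8, 0.2]
opening: 0.006
grip_force: 0.0
```

Call:
carry_out --moves '[{"slide": [0.02, -0.078, 0], "spin": 0}, {"slide": [0.02, -0.078, 0], "spin": 0}, {"slide": [0.02, -0.078, 0], "spin": 0}, {"slide": [0.02, -0.078, 0], "spin": 0}, {"slide": [0.02, -0.078, 0], "spin": 0}, {"slide": [0.02, -0.078, 0], "spin": 0}, {"slide": [0.02, -0.078, 0], "spin": 0}, {"slide": [0.02, -0.078, 0], "spin": 0}, {"slide": [0.02, -0.078, 0], "spin": 0}, {"slide": [0.02, -0.078, 0], "spin": 0}, {"slide": [0.02, -0.078, 0], "spin": 0}, {"slide": [0, 0, 0], "spin": 0}]'

```text
t: 2.68
eef_pos: [419.4, 48.5, 453.9]
tcp_rot: [-3.141, 0.001, 0.004]
ft_force: [0.1, 0.1, 0.6]
opening: 0.001
grip_force: 0.0
```

Call:
carry_out --moves '[{"slide": [0.02, -0.01, 0.08], "spin": 0}, {"slide": [0.02, -0.01, 0.08], "spin": 0}, {"slide": [0.02, -0.01, 0.08], "spin": 0}, {"slide": [0.02, -0.01, 0.08], "spin": 0}, {"slide": [0, 0, 0], "spin": 0}, {"slide": [0, 0, 0], "spin": 0}]'

```text
t: 3.18
eef_pos: [450.6, 60.4, 326.1]
tcp_rot: [3.141, 0.003, 0.0]
ft_force: [0.1, -0.8, 0.3]
opening: 0.007
grip_force: 0.0
```

Run:
```python
from cell import *
import cv2,pickle
s=state();print(s['eef_pos'],s['tcp_rot'])
c=read_camera('wrist');pickle.dump(c,open('w1.pkl','wb'));print((-c['R'].T@c['t']).round(0),c['K'][0,0])
cv2.imwrite('pics/w1.png',cv2.resize(c['color'][:,:,::-1],(768,576),interpolation=cv2.INTER_CUBIC))
```

```text
[450.61076587  60.39571295 326.12023391] [3.14142419e+00 3.17461813e-03 4.84683364e-05]
[534.  61. 495.] 332.7551344893012
```

View pics/w1.png

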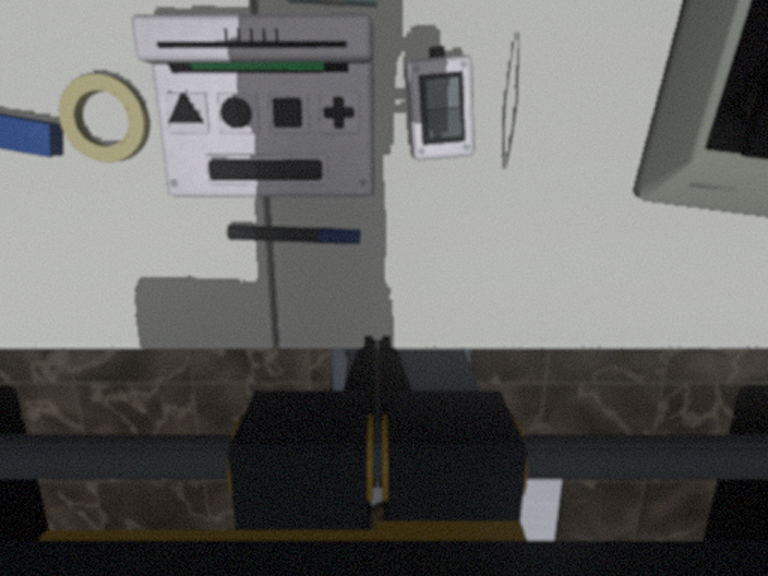

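The wrist view is clear. The round key is at (235,112), the bar at (265,169) and the rocker at (442,107), on box-top corners (407,60), (471,57), (474,152) and (413,158).

Run:
```python
import pickle;from h import *
c=pickle.load(open('w1.pkl','rb'));f=lambda p:(np.array(p)+.5)/1.5-.5
for b in blobs(c['color'],100,55,255,125,th=50,amin=40): print(b[0].round(1),b[1],b[2],ray(c,b[0],48).round(1))
for p,z in(((407,60),36),((471,57),36),((474,152),36),((413,158),36),((420,75),40),((462,72),40),((466,141),40),((425,145),40),((442,107),45)): print(p,ray(c,f(p),z).round(1))
for p in((230,231),(358,238)): print('marker',ray(c,f(p),10).round(1))
```

```text
[123.3  73.4] 89 [18 16] [550.1 223.5  48. ]
[157.8  74.5] 210 [18 18] [548.8 179.8  48. ]
[191.2  74.6] 306 [18 18] [548.7 137.4  48. ]
[225.2  74.6] 180 [19 20] [548.7  94.1  48. ]
[187.2 112.8] 608 [63 13] [501.2 145.1  48. ]
(407, 60) [590.8  35.9  36. ]
(471, 57) [593.2 -18.   36. ]
(474, 152) [515.7 -25.1  36. ]
(413, 158) [510.5  29.   36. ]
(420, 75) [578.7  24.9  40. ]
(462, 72) [581.1 -10.4  40. ]
(466, 141) [525.2 -16.8  40. ]
(425, 145) [521.8  19.   40. ]
(442, 107) [553.    5.9  45. ]
marker [439.2 205.8  10. ]
marker [432.3  79.9  10. ]
```

Call:
carry_out --moves '[{"slide": [0.0213, 0.0141, 0.064], "spin": 0}, {"slide": [0.0213, 0.0141, 0.064], "spin": 0}, {"slide": [0.0213, 0.0141, 0.064], "spin": 0}, {"slide": [0.0213, 0.0141, 0.064], "spin": 0}, {"slide": [0.0213, 0.0141, 0.064], "spin": 0}, {"slide": [0.0213, 0.0141, 0.064], "spin": 0}, {"slide": [0.0213, 0.0141, 0.064], "spin": 0}, {"slide": [0.0213, 0.0141, 0.064], "spin": 0}, {"slide": [0.0213, 0.0141, 0.064], "spin": 0}, {"slide": [0.0213, 0.0141, 0.064], "spin": 0}, {"slide": [0, 0, 0], "spin": 0}, {"slide": [0, 0, 0], "spin": 0}]'

```text
t: 4.23
eef_pos: [536.8, 3.7, 71.6]
tcp_rot: [3.141, -0.0, -0.001]
ft_force: [0.2, -0.6, -0.3]
opening: 0.005
grip_force: 0.0
```

Call:
carry_out --moves '[{"slide": [-0.003, 0, 0.015], "spin": 0}, {"slide": [0, 0, 0.015], "spin": 0}, {"slide": [0, 0, 0.008], "spin": 0}, {"slide": [0, 0, 0.008], "spin": 0}, {"slide": [0, 0, 0.007], "spin": 0}, {"slide": [0, 0, 0.007], "spin": 0}, {"slide": [0, 0, 0.005], "spin": 0}, {"slide": [0, 0, 0], "spin": 0}, {"slide": [0, 0, 0], "spin": 0}]'

```text
t: 4.98
eef_pos: [534.7, 4.3, 45.2]
tcp_rot: [3.142, 0.0, -0.0]
ft_force: [-4.3, -0.1, 11.9]
opening: 0.003
grip_force: 6.0
```

Call:
carry_out --moves '[{"slide": [0, 0, 0.003], "spin": 0}, {"slide": [0, 0, 0.002], "spin": 0}, {"slide": [0, 0, 0], "spin": 0}, {"slide": [0, 0, 0], "spin": 0}, {"slide": [0, 0, 0], "spin": 0}]'

```text
t: 5.4
eef_pos: [534.8, 4.3, 44.8]
tcp_rot: [3.141, -0.001, 0.0]
ft_force: [-12.1, 0.9, 33.7]
opening: 0.007
grip_force: 17.5
```

Call:
carry_out --moves '[{"slide": [0, 0, -0.05], "spin": 0}, {"slide": [0, 0, -0.05], "spin": 0}, {"slide": [0, 0, -0.05], "spin": 0}, {"slide": [-0.0107, -0.0483, -0.05], "spin": 0}, {"slide": [-0.0107, -0.0483, 0], "spin": 0}, {"slide": [-0.0107, -0.0483, 0], "spin": 0}, {"slide": [-0.0107, -0.0483, 0], "spin": 0}, {"slide": [-0.0107, -0.0483, 0], "spin": 0}, {"slide": [-0.0107, -0.0483, 0], "spin": 0}, {"slide": [-0.0107, -0.0483, 0], "spin": 0}, {"slide": [-0.0107, -0.0483, 0], "spin": 0}, {"slide": [0, 0, 0], "spin": 0}]'

```text
t: 6.4
eef_pos: [500.3, 161.2, 122.5]
tcp_rot: [-3.141, -0.0, 0.002]
ft_force: [0.1, -1.2, -0.2]
opening: 0.007
grip_force: 0.0
```

Run:
```python
from cell import *
import cv2,pickle
import numpy as np
s=state();print(s['eef_pos'],s['ft_force'])
c=read_camera('wrist');e=read_camera('scene');pickle.dump(c,open('w2.pkl','wb'))
a=cv2.resize(c['color'][:,:,::-1],(512,384));b=cv2.resize(e['color'][180:230,255:320,::-1],None,fx=4,fy=4,interpolation=cv2.INTER_CUBIC)
o=np.zeros((384,780,3),np.uint8);o[:,:512]=a;o[:200,516:776]=b
cv2.imwrite('pics/w2.png',o)
```

```text
[500.32184391 161.18660319 122.49753767] [ 0.05072248 -1.21464258 -0.23462839]
```

View pics/w2.png

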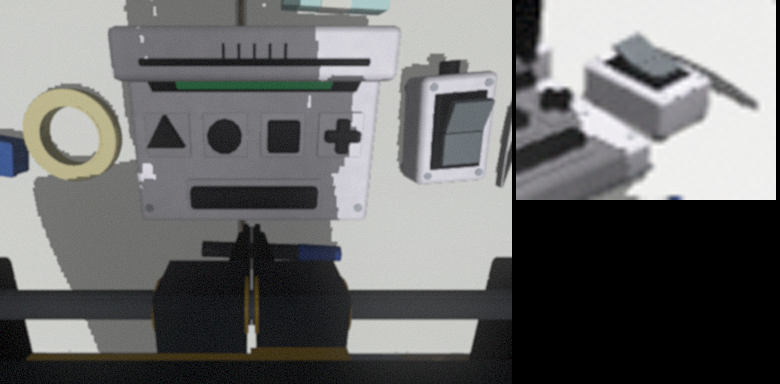

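The rocker's far half is now up, at (478,108), so the power is on. Before pressing, I'll refine the bar (254,197) and round key (224,136) positions from this closer view.

Run:
```python
import pickle;from h import *
c=pickle.load(open('w2.pkl','rb'))
for n,p in(('bar',(254,197)),('round',(224,136)),('sq',(283.5,136)),('tri',(165,135)),('cross',(342,136))): print(n,ray(c,p,48).round(1))
```

```text
bar [502.8 159.7  48. ]
round [549.7 181.8  48. ]
sq [549.8 138.4  48. ]
tri [550.3 224.9  48. ]
cross [549.9  95.7  48. ]
```

Call:
carry_out --moves '[{"slide": [0, 0.003, 0.035], "spin": 0}, {"slide": [0, 0.003, 0.035], "spin": 0}, {"slide": [0, 0, 0.035], "spin": 0}, {"slide": [0, 0, 0.035], "spin": 0}, {"slide": [0, 0, 0], "spin": 0}, {"slide": [0, 0, 0], "spin": 0}]'

```text
t: 7.0
eef_pos: [500.9, 155.5, 66.3]
tcp_rot: [3.141, 0.001, -0.001]
ft_force: [0.6, 0.2, 0.5]
opening: 0.005
grip_force: 0.0
```

Call:
carry_out --moves '[{"slide": [0.002, -0.007, 0.015], "spin": 0}, {"slide": [0, 0, 0.015], "spin": 0}, {"slide": [0, 0, 0.01], "spin": 0}, {"slide": [0, 0, 0.008], "spin": 0}, {"slide": [0, 0, 0.006], "spin": 0}, {"slide": [0, 0, 0.004], "spin": 0}, {"slide": [0, 0, 0], "spin": 0}, {"slide": [0, 0, 0], "spin": 0}, {"slide": [0, 0, 0], "spin": 0}]'

```text
t: 7.75
eef_pos: [501.6, 159.2, 43.6]
tcp_rot: [3.142, -0.0, -0.0]
ft_force: [-0.9, -0.5, 5.0]
opening: 0.004
grip_force: 2.2
```

Call:
carry_out --moves '[{"slide": [0, 0, 0.003], "spin": 0}, {"slide": [0, 0, 0.002], "spin": 0}, {"slide": [0, 0, 0], "spin": 0}, {"slide": [0, 0, 0], "spin": 0}, {"slide": [0, 0, 0], "spin": 0}]'

```text
t: 8.17
eef_pos: [501.8, 159.2, 43.0]
tcp_rot: [-3.141, -0.001, -0.0]
ft_force: [-5.9, -2.8, 26.4]
opening: 0.006
grip_force: 12.6
```

Call:
carry_out --moves '[{"slide": [0, 0, -0.04], "spin": 0}, {"slide": [0, 0, -0.04], "spin": 0}, {"slide": [0.0237, -0.011, 0], "spin": 0}, {"slide": [0.0237, -0.011, 0], "spin": 0}, {"slide": [0.0237, -0.011, 0], "spin": 0}, {"slide": [0.0237, -0.011, 0], "spin": 0}, {"slide": [0.0237, -0.011, 0], "spin": 0}, {"slide": [0, 0, 0], "spin": 0}, {"slide": [0, 0, 0], "spin": 0}, {"slide": [0, 0, 0], "spin": 0}]'

```text
t: 9.0
eef_pos: [548.3, 180.9, 73.1]
tcp_rot: [3.141, 0.001, -0.0]
ft_force: [-1.3, 0.3, 0.4]
opening: 0.003
grip_force: 0.0
```

Call:
carry_out --moves '[{"slide": [0.001, 0, 0.02], "spin": 0}, {"slide": [0, 0, 0.02], "spin": 0}, {"slide": [0, 0, 0.012], "spin": 0}, {"slide": [0, 0, 0.01], "spin": 0}, {"slide": [0, 0, 0.006], "spin": 0}, {"slide": [0, 0, 0.005], "spin": 0}, {"slide": [0, 0, 0.004], "spin": 0}, {"slide": [0, 0, 0], "spin": 0}, {"slide": [0, 0, 0], "spin": 0}, {"slide": [0, 0, 0], "spin": 0}]'

```text
t: 9.83
eef_pos: [549.0, 181.0, 43.2]
tcp_rot: [3.141, 0.001, -0.0]
ft_force: [-5.7, -2.2, 10.4]
opening: 0.002
grip_force: 5.1
```

Bottomed out: 10 N, z 43. I'll hold briefly, then lift clear.

Call:
carry_out --moves '[{"slide": [0, 0, 0.001], "spin": 0}, {"slide": [0, 0, 0], "spin": 0}, {"slide": [0, 0, -0.04], "spin": 0}, {"slide": [0, 0, -0.08], "spin": 0}, {"slide": [0, 0, -0.08], "spin": 0}, {"slide": [-0.04, 0, -0.08], "spin": 0}, {"slide": [-0.04, 0, -0.05], "spin": 0}, {"slide": [-0.04, 0, 0], "spin": 0}, {"slide": [0, 0, 0], "spin": 0}, {"slide": [0, 0, 0], "spin": 0}, {"slide": [0, 0, 0], "spin": 0}]'

```text
t: 10.75
eef_pos: [502.1, 181.2, 173.8]
tcp_rot: [3.142, -0.0, -0.0]
ft_force: [0.0, -0.9, -0.4]
opening: 0.007
grip_force: 0.0
```

Run:
```python
from cell import *
import cv2
s=state();print(s['eef_pos'],s['ft_force'])
cv2.imwrite('pics/w3.png',read_camera('wrist')['color'][:,:,::-1])
```

```text
[502.0694562  181.21319073 173.84572735] [ 0.0194307  -0.92250962 -0.39851604]
```

View pics/w3.png

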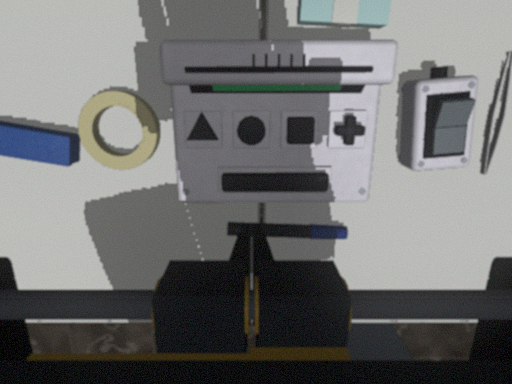

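The rocker is still on at (453,110). The keys are up, and the marker, tape and tweezers are where they were.

```bash
python3 -c "
from cell import *
print(job_done())"
```

```text
the job is handed in; nothing more can be done
None
```

The job is handed in: I switched the rocker on, then pressed the bar key and the round key fully down and released each; the last picture shows the power still on, the keys up and nothing in view disturbed, but no verdict was returned.

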